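# Slide the front panel out over the end of the bench riser

## Task

Two aluminium front panels lie flat on the low riser on the lab bench. With the fingertips, gently push the one with the square window along the riser, towards the end it already lies nearer to, until about a third of its length hangs out over that end, so that its edge shows and somebody can take hold of it later; leave it lying flat, roughly square to the riser and not sticking out over the riser's long front edge. Only push it: do not pick it up, do not let it fall, and leave the plain panel and everything else where they are.

Things in the scene. Friction and masses are not known exactly. Their poses are not given: they have to be found in the camera images.
- riser: Dark steel bench riser, fixed; place and yaw vary. Flat ledge 500 mm long (own y), 150 mm deep (own x, +x away from the robot), surface 70 mm above the bench. Origin: on the bench under the ledge's middle. Ends at y = +250 and -250 mm, open. Fence 10 mm thick, 15 mm high along the far edge (inner face x = +65 mm); front edge x = -75 mm, open. Board 12 mm thick, legs at y = +170, -170 mm.
- window_panel: The panel to push: flat aluminium plate 90 mm (own x) by 120 mm (own y, its length, roughly along the riser), 6 mm thick, with a square through window 50 x 50 mm in its middle; about 130 g, slides with dry friction and stays where it is left. Origin: centre of its underside, on the ledge. It starts wholly on the ledge near one end; which end varies.
- plain_panel: The other panel, without a window, same outline 90 x 120 x 6 mm, lying near the other end of the ledge; to be left alone. Origin: centre of its underside.
- relay: Small black relay block, 28 (x) x 22 (y) x 25 mm high, standing loose on the ledge between the panels, close to the fence. Origin: centre of its underside. To be left alone.
- battery_pack: Black holder with three green cells, 62 x 78 mm, 28 mm high, loose on the bench in front of the riser. Origin: centre of its underside. To be left alone.
- wheel: Small rubber-tyred robot wheel lying flat on the bench beyond the riser's left (+y) end, 66 mm across, 31 mm high. Origin: centre of its underside. To be left alone.
- gearmotor: Small gear motor lying on the bench behind the riser: black gearbox 40 x 30 x 30 mm with a 27 mm steel can, about 100 mm long over all. Origin: underside of the gearbox. To be left alone.
- screw_jar: Small clear jar with a grey cap, 52 mm across, 60 mm high, on the bench behind the riser. Origin: centre of its underside. To be left alone.
- screwdriver: Screwdriver lying on the bench beyond the riser's right (-y) end, along its own x. Origin on the bench under it. To be left alone.
Not all that is in view belongs to the job. Leave any green or pink look-alike of the window_panel alone.

How it is judged:
By the outcome, as a careful person would: the job done as asked, in the order asked, and still so for the second after the job is handed in, with the robot touching nothing.
It also fails if it takes over 35 s, if anything falls off the work surface, if the arm or the gripper's body presses on something with over 40 N, if the wrist force passes 120 N, or if a joint passes its speed limit or range.

## Robot

A 6-joint arm with a two-finger parallel gripper is mounted at the origin on the work surface. World frame = base frame: x ahead of the robot, y to its left, z up, the work surface at z = 0. Lengths are in m, angles in rad, forces in N, time in s.
With the tool pointing down it reaches from about 0.35 to 0.975 m from the base axis. Payload 4.9 kg.
Tool frame: the origin (TCP) lies at the very end of the fingers, on their centre line; the grasp point (between the pads) lies r.tcp_to_grasp behind it (r.tcp_to_grasp is the distance from the TCP to the grasp point, in m); z points along the fingers, x is the direction in which the jaws open and shut, and the axes are right-handed (so a half turn about z gives the same grasp; the last joint's range is limited). The gripper opens to 85 mm and grips with 20 to 120 N. Pads are 22 mm wide; open, the fingers measure 114 mm over their backs; the gripper's body (76 mm by 85 mm) begins 54 mm behind the grasp point. The pads swing forward as they close: fully open they stand 13 mm farther back than shut.
Start: joints at [1.083, 0.053, 1.613, -0, 1.476, -0.119], TCP at [0.225, 0.583, 0.231] pointing down, gripper open.
Joint ranges: [-3.01, 3.01], [-1.01, 2.22], [0.06, 2.58], [-1.02, 4.17], [0.09, 2.62], [-3.14, 3.14]. Speed limits (rad/s): [2.57, 2.57, 3.14, 3.14, 3.14, 3.14].

## Interface

Orientations are given as a unit quaternion [x, y, z, w].
In Python, from plant import r gives the robot as it stands.
- The arm moves only by the shell command python3 -m handwheel 'ROWS'. ROWS is JSON, a list of rows, each a list of 7 numbers: the shift along the tool's x, y, z in cm, then the turn, a rotation vector about the tool's x, y, z in rad, then the gripper command: -1 is shut, 1 is fully open, values between are in proportion. In form: [[tx, ty, tz, ax, ay, az, gripper], ...]. A call has exactly 10 rows; each row shifts and turns the commanded pose from where the row before left it, along the tool's axes as they then stand; what a row does not reach is not made up. A row lasts 1/8 s, in which the tool goes at most 62.5 mm and 10.7 degrees, less where a joint would pass 70% of its speed; a pose out of reach is approached as far as the arm can. A call with a gripper value outside its range is refused whole. The fingers move at their own pace and stop on an object; the grip force is fixed at half the most. Time passes only in rows, so rows that do not move let the fingers close, or fill a call up. It gives the time, the measured TCP pose, the force and the opening at its end, in the units of the state.
- r.observe(): the state, without advancing time (a new reading comes with each control period).
- r.camera(name): name is "side" or "top" or "wrist"; returns the picture (480x640x3 uint8, red, green, blue); there is no depth.
- r.camera_params(name): a dict with "K" (3x3 intrinsics, pixels), "extrinsics" (4x4, takes a point from camera to world coordinates). Camera axes: x right, y down, z forward; pixel columns grow to the right and rows downward; lengths in m; the calibration is good to about 2 mm. A picture is of the moment at which its call begins: read the wrist's pose just before it. camera_params takes no time and is no camera call; for the wrist camera it gives the pose at the moment of the call.
- r.finish_job(): hands the job in, once; it reports no verdict.
The state is a dict: "t": time; "qpos": joint angles; "qvel": joint speeds; "tau": joint torques, N m; "eef_pos": TCP position; "orientation": TCP orientation; "force": force on the tool from outside, world axes, zero at the start; "wrist_torque": the same for the moment, N m; "opening": finger opening in m.
Only numpy, scipy, OpenCV 4.12 (cv2) and the standard library are available. Lean on these libraries where they do the work, as an engineer would, in place of code of your own. Each camera call takes 0.05 s, during which the arm holds its last target.

## Working session

There is one attempt and no reset: what is moved stays moved. The work goes in short steps, Python scripts to look and compute and a shell command to move; the robot and the scene stay as the last step left them, time stands still between calls to the robot, and variables do not carry over. Pictures are saved under pics/ and viewed, and the job is handed in when it is done.

```bash
mkdir -p pics; ls; python3 - <<'E'
from plant import r
import cv2,numpy as np
o=r.observe();print(o['t'],o['eef_pos'],o['orientation'],o['opening'],r.tcp_to_grasp)
for n in['top','side','wrist']:
    p=r.camera_params(n);print(n,np.round(p['K'],1).tolist(),np.round(p['extrinsics'],4).tolist())
    cv2.imwrite(f'pics/{n}0.png',r.camera(n)[:,:,::-1])
E
```

```text
pics
0.0 [0.22502153 0.58242174 0.23007722] [ 8.24774783e-01  5.65460442e-01 -9.01542926e-04  4.82478549e-04] 0.08538329270001618 0.0187
top [[510.9, 0.0, 321.0], [0.0, 510.9, 238.6], [0.0, 0.0, 1.0]] [[0.018, -0.9979, 0.0621, 0.3827], [-0.9997, -0.0189, -0.0152, -0.0046], [0.0164, -0.0618, -0.998, 1.251], [0.0, 0.0, 0.0, 1.0]]
side [[500.0, 0.0, 318.8], [0.0, 500.0, 242.1], [0.0, 0.0, 1.0]] [[0.9127, -0.2679, 0.3085, 0.0758], [-0.4085, -0.6096, 0.6793, -0.8287], [0.0061, -0.7461, -0.6659, 0.8961], [0.0, 0.0, 0.0, 1.0]]
wrist [[432.8, 0.0, 319.0], [0.0, 432.8, 232.3], [0.0, 0.0, 1.0]] [[0.3603, 0.8961, 0.2594, 0.1579], [0.9329, -0.3458, -0.1011, 0.609], [-0.0009, 0.2784, -0.9605, 0.3731], [0.0, 0.0, 0.0, 1.0]]
```

View pics/top0.png

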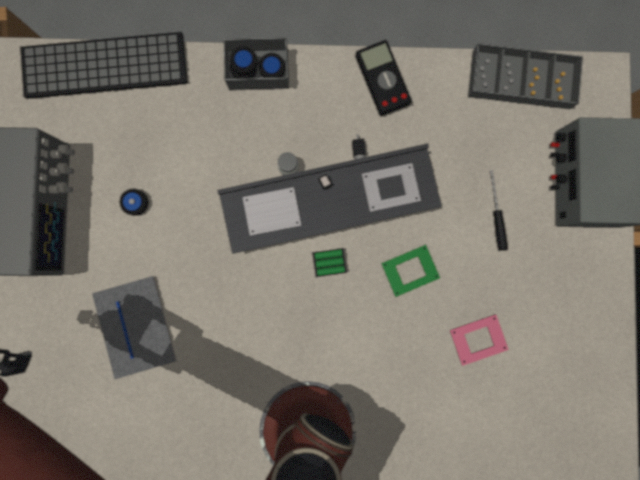

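View pics/side0.png

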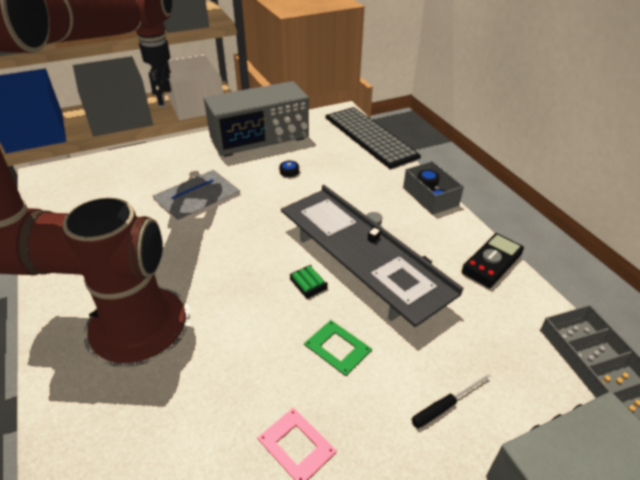

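The top view shows the window panel at the right (-y) end, around pixel (391,187). The riser's corners are near (220,191), (428,146), (441,207) and (233,251), and the relay is at (325,181). I'll zoom in to measure.

```bash
python3 - <<'E'
import cv2
a=cv2.imread('pics/top0.png')
cv2.imwrite('pics/crop_a.png',cv2.resize(a[135:225,300:450],(800,480),interpolation=cv2.INTER_CUBIC))
cv2.imwrite('pics/crop_b.png',cv2.resize(a[140:260,205:365],(800,600),interpolation=cv2.INTER_CUBIC))
E
```

```text
(no output)
```

View pics/crop_a.png

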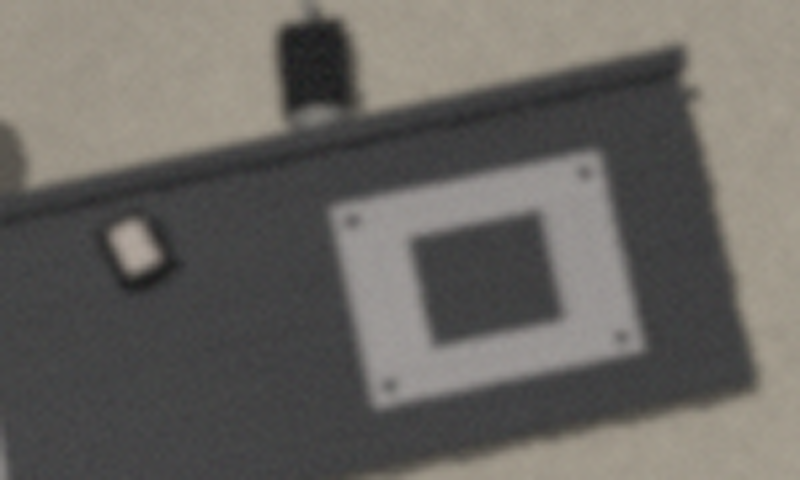

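View pics/crop_b.png

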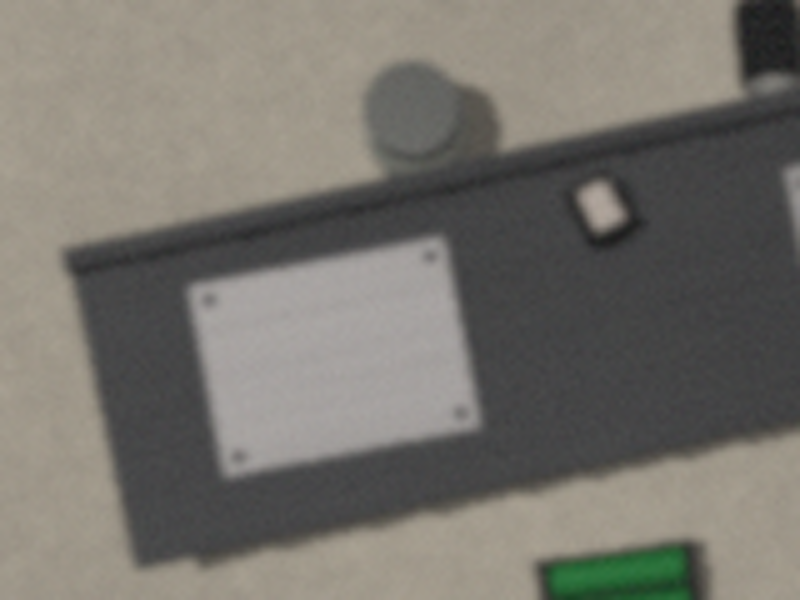

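```bash
cat > h.py <<'E'
import numpy as np
from plant import r
def proj(n,uv,z):
    p=r.camera_params(n);K=np.array(p['K']);T=np.array(p['extrinsics'])
    d=T[:3,:3]@np.linalg.solve(K,[uv[0],uv[1],1.]);o=T[:3,3]
    return o+d*(z-o[2])/d[2]
def pix(n,P):
    p=r.camera_params(n);T=np.linalg.inv(np.array(p['extrinsics']));c=T[:3,:3]@np.array(P)+T[:3,3];q=np.array(p['K'])@c;return q[:2]/q[2]
E
python3 - <<'E'
from h import *
A=lambda x,y:((x+.5)*150/800-.5+300,(y+.5)*90/480-.5+135)
B=lambda x,y:((x+.5)/5-.5+205,(y+.5)/5-.5+140)
pc=[proj('top',A(*q),.076) for q in[(330,208),(601,150),(645,350),(375,410)]]
hol=[proj('top',A(*q),.076) for q in[(352,220),(585,173),(622,337),(390,385)]]
for c in pc+hol:print(c.round(4))
for c in(pc,hol):
  print('c',np.mean(c,0),[np.linalg.norm(c[i]-c[(i+1)%4]).round(4) for i in range(4)])
fr=proj('top',A(757,388),.07);fl=proj('top',B(137,566),.07)
br=proj('top',A(685,47),.085);bl=proj('top',B(65,250),.085)
print(fr,fl,br,bl,np.linalg.norm(fr-fl),np.linalg.norm(br-bl),np.linalg.norm((fr-br)[:2]))
ang=lambda v:np.degrees(np.arctan2(-v[0],v[1]))
print('yaws',ang(fl-fr),ang(bl-br),ang(pc[0]-pc[1]),ang(pc[3]-pc[2]))
O=(fr+fl+br+bl)[:2]/4;th=np.radians((ang(fl-fr)+ang(bl-br))/2)
ex=np.array([np.cos(th),np.sin(th)]);ey=np.array([-ex[1],ex[0]])
print('O',O,'th',th)
for n,c in [('panel',q) for q in pc]+[('relay',proj('top',A(135,250),.095)),('relayR',proj('top',A(178,264),.07)),('fr',fr),('br',br)]:print(n,(c[:2]-O)@ex,(c[:2]-O)@ey)
E
```

```text
[ 0.609 -0.114  0.076]
[ 0.6371 -0.2323  0.076 ]
[ 0.5494 -0.2522  0.076 ]
[ 0.5208 -0.1347  0.076 ]
[ 0.6039 -0.1237  0.076 ]
[ 0.6268 -0.2254  0.076 ]
[ 0.5549 -0.2421  0.076 ]
[ 0.5319 -0.1411  0.076 ]
c [ 0.57909405 -0.18330922  0.076     ] [np.float64(0.1217), np.float64(0.0899), np.float64(0.1209), np.float64(0.0906)]
c [ 0.57938063 -0.18306965  0.076     ] [np.float64(0.1043), np.float64(0.0738), np.float64(0.1036), np.float64(0.0741)]
[ 0.53453896 -0.302714    0.07      ] [0.41941225 0.18194572 0.07      ] [ 0.68130039 -0.26696685  0.085     ] [0.56323137 0.21666043 0.085     ] 0.49814576631834906 0.4978309291022405 0.15105222408675617
yaws 13.36246009610426 13.7193884277449 13.366519296373411 13.687615896250115
O [ 0.54962074 -0.04276868] th 0.23633371213376697
panel 0.0410456362699572 -0.08314758652198541
panel 0.040675339309484124 -0.20479772077697683
panel -0.04920993807069848 -0.20354320256282224
panel -0.04951945401133358 -0.08265070297424017
relay 0.03805088303008523 0.005132145916665682
relayR 0.03213672706614948 -0.013440202477102594
fr -0.07552610445025898 -0.24918836101026015
br 0.07552561412557218 -0.24879757098544616
```

```bash
cat >> h.py <<'E'
from scipy.spatial.transform import Rotation as R
O=np.array([.54962,-.04277]);th=.23633
ex=np.array([np.cos(th),np.sin(th)]);ey=np.array([-ex[1],ex[0]])
def plan(rx,ry,z):
    o=r.observe();q=R.from_quat(o['orientation']);M=q.as_matrix();p=np.array(o['eef_pos'])
    w=O+rx*ex+ry*ey;d=np.r_[w,z]-p
    G=np.c_[np.r_[ex,0],np.r_[-(-ex[1]),-ex[0],0],[0,0,-1]]
    print('t',o['t'],'riser xyz',((p[:2]-O)@ex).round(4),((p[:2]-O)@ey).round(4),p[2].round(4),'F',np.round(o['force'],1),'op',round(o['opening'],4))
    print('shift cm (tool)',(M.T@d*100).round(2),'turn',R.from_matrix(M.T@G).as_rotvec().round(4),'w',w.round(3))
E
python3 -c "
from h import *
plan(-.004,-.064,.231)"
```

```text
t 0.15 riser xyz -0.1691 0.6839 0.2303 F [0.3 0.4 0.1] op 0.0856
shift cm (tool) [-5.212e+01  5.612e+01  1.000e-02] turn [6.000e-04 1.600e-03 9.657e-01] w [ 0.561 -0.106]
```

```bash
python3 -m handwheel '[[-4.1,4.4,0,0,0,0,-0.4],[-4.1,4.4,0,0,0,0,-0.4],[-4.1,4.4,0,0,0,0,-0.4],[-4.1,4.4,0,0,0,0,-0.4],[-4.1,4.4,0,0,0,0,-0.4],[-4.1,4.4,0,0,0,0,-0.4],[-4.1,4.4,0,0,0,0,-0.4],[-4.1,4.4,0,0,0,0,-0.4],[-4.1,4.4,0,0,0,0,-0.4],[-4.1,4.4,0,0,0,0,-0.4]]'; python3 -c "
from h import *
plan(-.004,-.064,.231)"
```

```text
t: 1.4
eef_pos: [0.4883, 0.04, 0.2312]
orientation: [0.825, 0.565, 0.0, 0.0]
force: [0.5, 1.1, 0.6]
opening: 0.0254
t 1.4 riser xyz -0.0403 0.0948 0.2312 F [0.5 1.1 0.6] op 0.0254
shift cm (tool) [-10.99  12.02   0.02] turn [ 1.000e-04 -4.000e-04  9.654e-01] w [ 0.561 -0.106]
```

```bash
python3 -m handwheel '[[-3.7,4.0,0,0,0,0,-0.4],[-3.7,4.0,0,0,0,0,-0.4],[-3.6,4.0,0,0,0,0,-0.4],[0,0,0,0,0,0.16,-0.4],[0,0,0,0,0,0.16,-0.4],[0,0,0,0,0,0.16,-0.4],[0,0,0,0,0,0.16,-0.4],[0,0,0,0,0,0.16,-0.4],[0,0,0,0,0,0.165,-0.4],[0,0,3,0,0,0,-0.4]]'; python3 - <<'E'
from h import *
import cv2
plan(-.004,-.064,.090)
a=r.camera('wrist');cv2.imwrite('pics/w1.png',a[:,:,::-1])
for P in [(-.004,-.083),(-.049,-.083),(.041,-.083),(.032,-.0134)]:
    w=O+P[0]*ex+P[1]*ey;print(P,pix('wrist',[*w,.076]).round(0))
E
```

```text
t: 2.65
eef_pos: [0.5619, -0.1045, 0.2038]
orientation: [0.993, 0.118, 0.003, 0.001]
force: [0.6, -0.0, -0.1]
opening: 0.0258
t 2.65 riser xyz -0.0025 -0.0629 0.2038 F [ 0.6 -0.  -0.1] op 0.0258
shift cm (tool) [-0.2   0.07 11.38] turn [ 0.0031 -0.005  -0.0003] w [ 0.561 -0.106]
(-0.004, -0.083) [324. 259.]
(-0.049, -0.083) [254. 259.]
(0.041, -0.083) [393. 259.]
(0.032, -0.0134) [384. 150.]
```

View pics/w1.png

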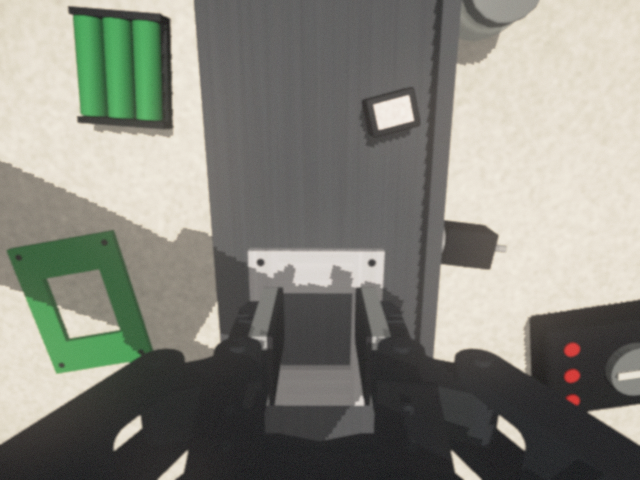

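The wrist view shows the trailing edge at row 249, with corners at (248,249) and (384,250). That is 10 px off the prediction, possibly because the arm was still settling. I'll check again with the pose read before the picture.

```bash
python3 - <<'E'
from h import *
import cv2
plan(-.004,-.064,.090)
for P in [(-.049,-.083),(.041,-.083)]:
    w=O+P[0]*ex+P[1]*ey;print(P,pix('wrist',[*w,.076]).round(0))
L=proj('wrist',(248,249),.076);Q=proj('wrist',(384,250),.076)
for w in (L,Q):print((w[:2]-O)@ex,(w[:2]-O)@ey)
print(np.linalg.norm(L-Q))
a=r.camera('wrist');cv2.imwrite('pics/w2.png',a[:,:,::-1])
b=cv2.resize(a[200:300,220:420],(800,400));cv2.imwrite('pics/w2c.png',b[:,:,::-1])
E
```

```text
t 2.7 riser xyz -0.0055 -0.0611 0.1969 F [-1.9  0.1 -4.8] op 0.0262
shift cm (tool) [ 0.2   0.32 10.69] turn [-0.0026  0.0042  0.0006] w [ 0.561 -0.106]
(-0.049, -0.083) [254. 259.]
(0.041, -0.083) [393. 259.]
-0.05254289331821657 -0.07643282124328052
0.03474014868048521 -0.07691478318947838
0.08728437264404622
```

View pics/w2c.png

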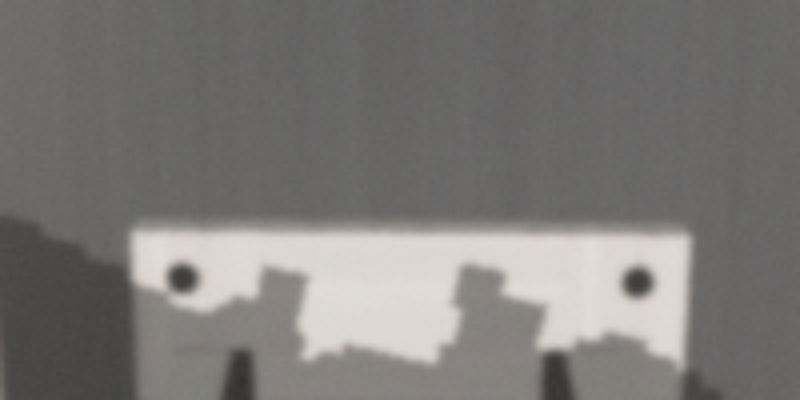

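Settled, the corners are at (253,258) and (392,258), which matches the prediction within 1 px. Now I'll descend behind the trailing edge.

```bash
python3 -m handwheel '[[0.1,0.1,2,0,0,0,-0.4],[0,0,2,0,0,0,-0.4],[0,0,2,0,0,0,-0.4],[0,0,2,0,0,0,-0.4],[0,0,1.5,0,0,0,-0.4],[0,0,1,0,0,0,-0.4],[0,0,0.7,0,0,0,-0.4],[0,0,0,0,0,0,-0.4],[0,0,0,0,0,0,-0.4],[0,0,0,0,0,0,-0.4]]'; python3 - <<'E'
from h import *
import cv2
plan(-.004,-.064,.074)
a=r.camera('wrist');cv2.imwrite('pics/w3.png',a[:,:,::-1])
a=r.camera('side');cv2.imwrite('pics/s3.png',cv2.resize(a[200:340,330:490],(800,700))[:600,:,::-1])
E
```

```text
t: 4.0
eef_pos: [0.5619, -0.1048, 0.0901]
orientation: [0.993, 0.118, 0.001, 0.0]
force: [1.1, -0.3, -0.1]
opening: 0.0254
t 4.0 riser xyz -0.0026 -0.0632 0.0901 F [ 1.1 -0.3 -0.1] op 0.0254
shift cm (tool) [-0.14  0.08  1.61] turn [ 0.0007 -0.0012  0.0007] w [ 0.561 -0.106]
```

View pics/w3.png

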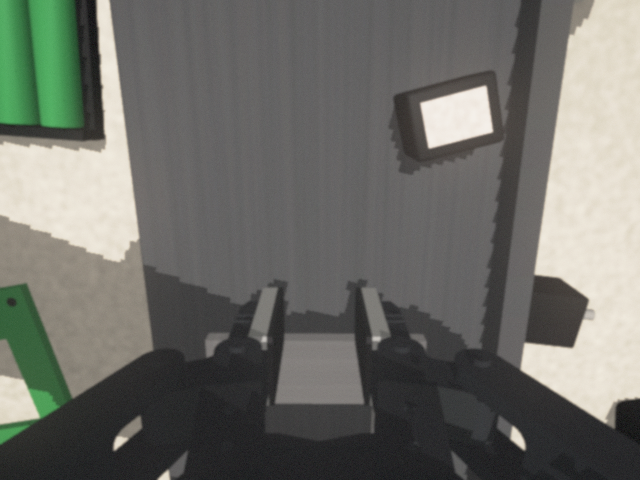

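View pics/s3.png

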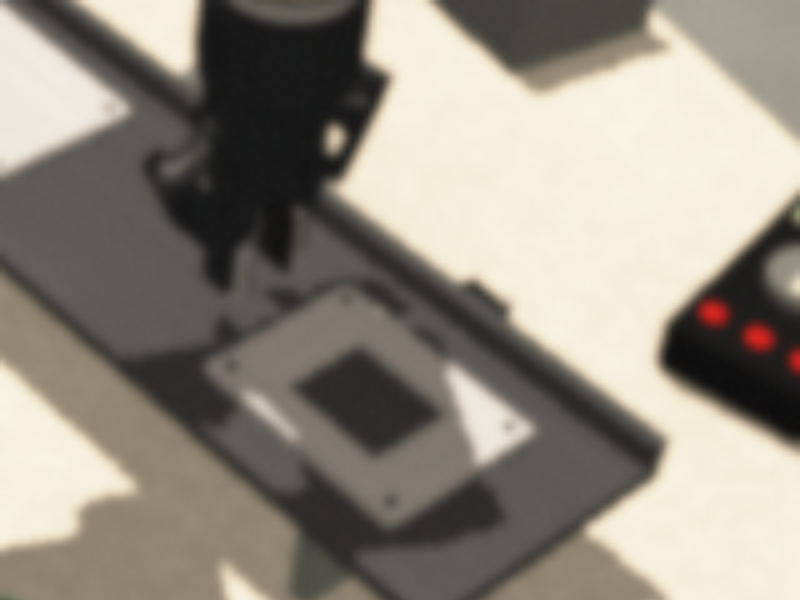

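The wrist view has both fingertips behind the panel edge (row 333), and the relay, around (450,115), is well clear. Next I'll back off slightly and lower gently to the ledge.

```bash
python3 -m handwheel '[[-0.1,-0.2,0,0,0,0,-0.4],[0,0,0.5,0,0,0,-0.4],[0,0,0.4,0,0,0,-0.4],[0,0,0.2,0,0,0,-0.4],[0,0,0.2,0,0,0,-0.4],[0,0,0.1,0,0,0,-0.4],[0,0,0.1,0,0,0,-0.4],[0,0,0.1,0,0,0,-0.4],[0,0,0,0,0,0,-0.4],[0,0,0,0,0,0,-0.4]]'; python3 - <<'E'
from h import *
import cv2
plan(-.004,-.064,.074)
a=r.camera('wrist');cv2.imwrite('pics/w4.png',a[:,:,::-1])
a=r.camera('side');cv2.imwrite('pics/s4.png',cv2.resize(a[200:300,330:450],(720,600),interpolation=2)[:600,:,::-1])
E
```

```text
t: 5.35
eef_pos: [0.56, -0.103, 0.0734]
orientation: [0.993, 0.118, 0.0, 0.0]
force: [-0.4, 0.1, 0.6]
opening: 0.0254
t 5.35 riser xyz -0.004 -0.061 0.0734 F [-0.4  0.1  0.6] op 0.0254
shift cm (tool) [-0.    0.3  -0.06] turn [ 0.0001 -0.0002  0.0006] w [ 0.561 -0.106]
```

View pics/w4.png

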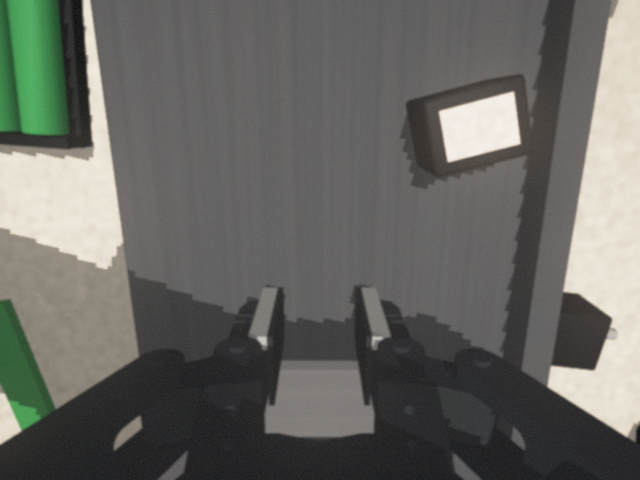

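View pics/s4.png

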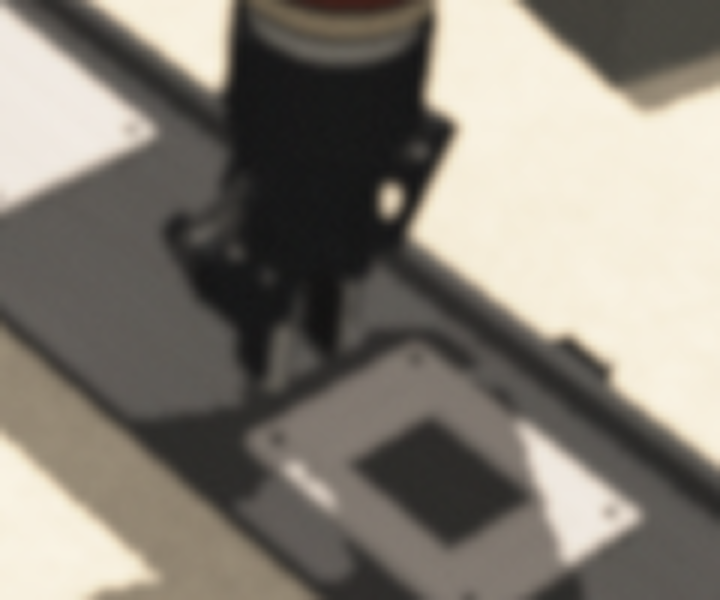

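```bash
python3 - <<'E'
from h import *
for rx in(-.017,-.027):
 for ry in(-.05,-.072):
  for z in (.07,.0735,.08):
    w=O+rx*ex+ry*ey;q=pix('side',[*w,z]);print(rx,ry,z,((q-[330,200])*6).round(0))
E
```

```text
-0.017 -0.05 0.07 [244. 362.]
-0.017 -0.05 0.0735 [244. 356.]
-0.017 -0.05 0.08 [245. 344.]
-0.017 -0.072 0.07 [281. 393.]
-0.017 -0.072 0.0735 [282. 387.]
-0.017 -0.072 0.08 [283. 375.]
-0.027 -0.05 0.07 [225. 373.]
-0.027 -0.05 0.0735 [225. 367.]
-0.027 -0.05 0.08 [227. 355.]
-0.027 -0.072 0.07 [262. 404.]
-0.027 -0.072 0.0735 [263. 398.]
-0.027 -0.072 0.08 [264. 386.]
```

```bash
python3 -m handwheel '[[0,0,0.1,0,0,0,-0.4],[0,0,0.05,0,0,0,-0.4],[0,0,0,0,0,0,-0.4],[0,0.3,0,0,0,0,-0.4],[0,0.3,0,0,0,0,-0.4],[0,0.3,0,0,0,0,-0.4],[0,0.3,0,0,0,0,-0.4],[0,0.3,0,0,0,0,-0.4],[0,0.3,0,0,0,0,-0.4],[0,0,0,0,0,0,-0.4]]'; python3 - <<'E'
from h import *
import cv2
plan(-.004,-.064,.074)
a=r.camera('side');cv2.imwrite('pics/s5.png',cv2.resize(a[200:320,340:500],(800,600),interpolation=2)[:600,:,::-1])
a=r.camera('top');cv2.imwrite('pics/t5.png',cv2.resize(a[135:225,300:450],(800,480),interpolation=2)[:600,:,::-1])
E
```

```text
t: 6.7
eef_pos: [0.5643, -0.1208, 0.0718]
orientation: [0.993, 0.118, 0.0, 0.0]
force: [-0.1, -0.1, 0.7]
opening: 0.0259
t 6.7 riser xyz -0.004 -0.0793 0.0718 F [-0.1 -0.1  0.7] op 0.0259
shift cm (tool) [ 0.   -1.53 -0.22] turn [ 0.0004 -0.      0.0005] w [ 0.561 -0.106]
```

View pics/s5.png

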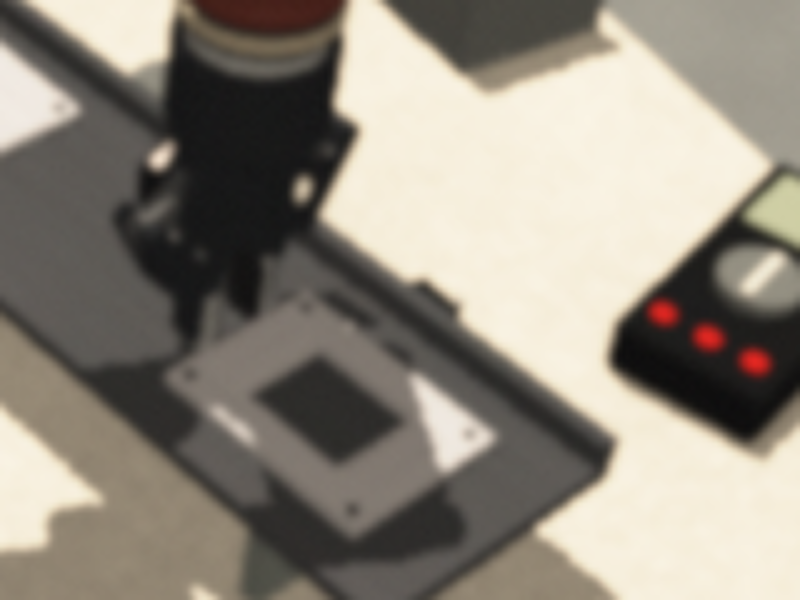

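View pics/t5.png

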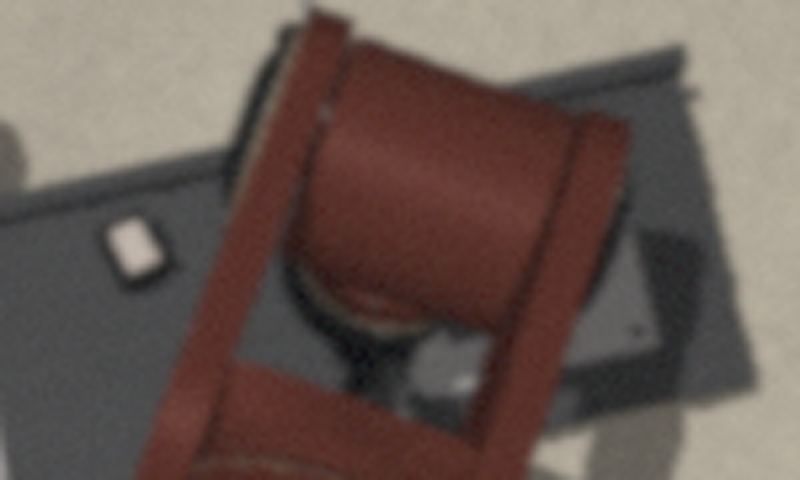

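The panel has started sliding: its near-right corner in the top view went from (645,350) to (661,347), about 7 mm, as predicted. The force is negligible, so I'll keep pushing gently.

```bash
python3 -m handwheel '[[0,0.4,0,0,0,0,-0.4],[0,0.4,0,0,0,0,-0.4],[0,0.4,0,0,0,0,-0.4],[0,0.4,0,0,0,0,-0.4],[0,0.4,0,0,0,0,-0.4],[0,0.4,0,0,0,0,-0.4],[0,0.4,0,0,0,0,-0.4],[0,0.4,0,0,0,0,-0.4],[0,0.3,0,0,0,0,-0.4],[0,0,0,0,0,0,-0.4]]'; python3 - <<'E'
from h import *
import cv2
plan(-.004,-.159,.072)
a=r.camera('side');cv2.imwrite('pics/s6.png',cv2.resize(a[200:320,340:500],(800,600),interpolation=2)[:600,:,::-1])
E
```

```text
t: 8.05
eef_pos: [0.5725, -0.1549, 0.0719]
orientation: [0.993, 0.118, 0.0, 0.0]
force: [-0.4, -0.5, -0.1]
opening: 0.0259
t 8.05 riser xyz -0.004 -0.1143 0.0719 F [-0.4 -0.5 -0.1] op 0.0259
shift cm (tool) [-0.    4.47 -0.01] turn [ 0.0004 -0.0001  0.0004] w [ 0.583 -0.198]
```

View pics/s6.png

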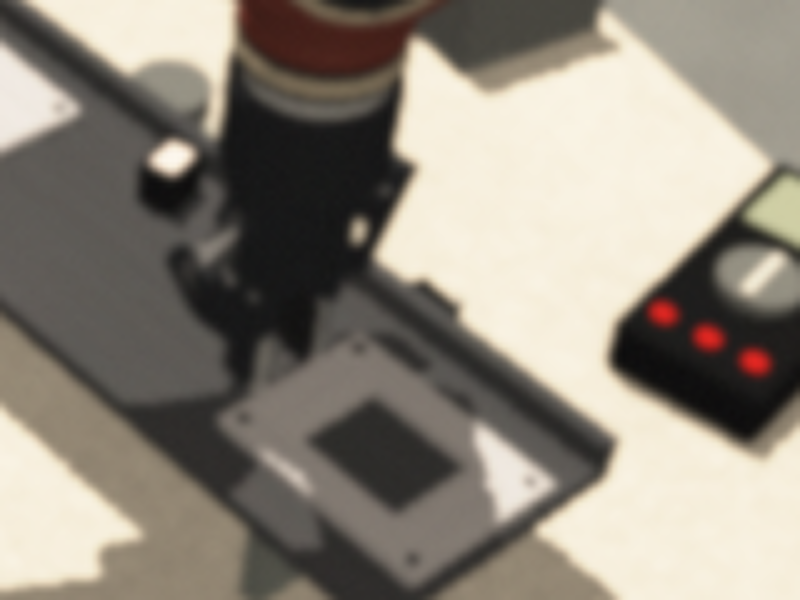

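The panel is sliding straight and its leading edge, (557,482)–(410,590) in this crop, has reached the riser end. 4.5 cm remains, so I'll push 4.2 cm and measure.

```bash
python3 -m handwheel '[[0,0.5,0,0,0,0,-0.4],[0,0.5,0,0,0,0,-0.4],[0,0.5,0,0,0,0,-0.4],[0,0.5,0,0,0,0,-0.4],[0,0.5,0,0,0,0,-0.4],[0,0.5,0,0,0,0,-0.4],[0,0.5,0,0,0,0,-0.4],[0,0.4,0,0,0,0,-0.4],[0,0.3,0,0,0,0,-0.4],[0,0,0,0,0,0,-0.4]]'; python3 - <<'E'
from h import *
import cv2
plan(-.004,-.159,.072)
a=r.camera('side');cv2.imwrite('pics/s7.png',cv2.resize(a[220:340,340:500],(800,600),interpolation=2)[:600,:,::-1])
a=r.camera('top');cv2.imwrite('pics/t7.png',cv2.resize(a[135:235,320:480],(800,500),interpolation=2)[:600,:,::-1])
E
```

```text
t: 9.35
eef_pos: [0.5823, -0.1957, 0.0718]
orientation: [0.993, 0.118, 0.0, 0.0]
force: [-0.4, 0.2, -0.4]
opening: 0.0255
t 9.35 riser xyz -0.004 -0.1564 0.0718 F [-0.4  0.2 -0.4] op 0.0255
shift cm (tool) [ 0.    0.26 -0.02] turn [ 0.0006 -0.      0.0005] w [ 0.583 -0.198]
```

View pics/s7.png

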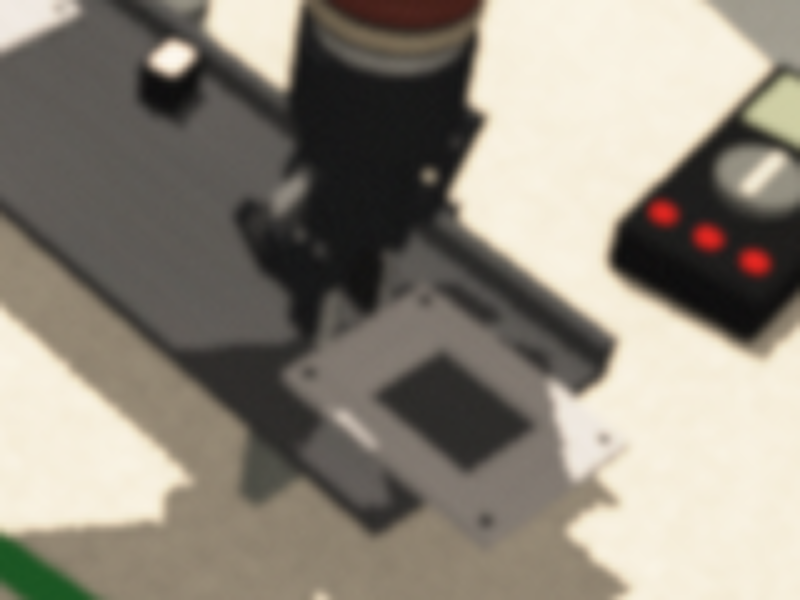

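View pics/t7.png

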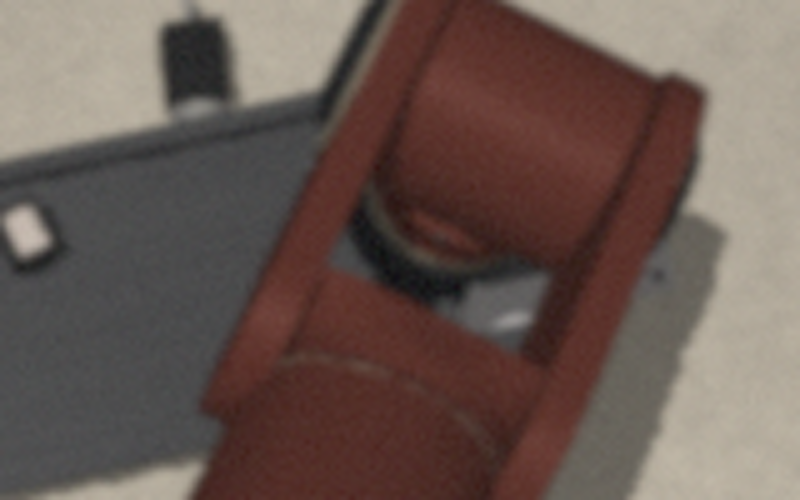

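```bash
python3 - <<'E'
from h import *
for n,(x,y),z in [('nr',(487,546),.076),('fr',(624,443),.076),('nl',(285,375),.076),('end',(375,525),.07),('w',(470,470),.076)]:
    w=proj('side',((x+.5)/5-.5+340,(y+.5)/5-.5+220),z)[:2];print(n,((w-O)@ex).round(4),((w-O)@ey).round(4))
E
```

```text
nr -0.0494 -0.2895
fr 0.0394 -0.2872
nl -0.0491 -0.1703
end -0.0741 -0.2507
w -0.0246 -0.2573
```

The overhang is now about 38–39 mm and square to the riser. That's close enough, so I'll back off, lift, and inspect with a clear view.

```bash
python3 -m handwheel '[[0,-0.4,0,0,0,0,-0.4],[0,-0.8,0,0,0,0,-0.4],[0,-0.8,0,0,0,0,-0.4],[0,0,-1,0,0,0,-0.4],[0,0,-2,0,0,0,-0.4],[0,0,-3,0,0,0,-0.4],[0,0,-4,0,0,0,-0.4],[0,-4,-3,0,0,0,-0.4],[0,-5,-2,0,0,0,-0.4],[0,-5,0,0,0,0,-0.4]]'; python3 -m handwheel '[[0,-6,0,0,0,0,-0.4],[0,-6,0,0,0,0,-0.4],[0,-6,0,0,0,0,-0.4],[0,-6,0,0,0,0,-0.4],[0,-6,0,0,0,0,-0.4],[0,-6,0,0,0,0,-0.4],[0,0,0,0,0,0,-0.4],[0,0,0,0,0,0,-0.4],[0,0,0,0,0,0,-0.4],[0,0,0,0,0,0,-0.4]]'; python3 - <<'E'
from h import *
import cv2
plan(-.004,-.159,.072)
a=r.camera('side');cv2.imwrite('pics/s8.png',a[:,:,::-1])
a=r.camera('top');cv2.imwrite('pics/t8full.png',a[:,:,::-1]);cv2.imwrite('pics/t8.png',cv2.resize(a[135:235,320:480],(800,500),interpolation=2)[:600,:,::-1])
E
```

```text
t: 10.7
eef_pos: [0.5461, -0.0392, 0.2269]
orientation: [0.993, 0.118, 0.004, 0.001]
force: [-0.3, 0.3, -0.2]
opening: 0.0256
t: 11.95
eef_pos: [0.4607, 0.309, 0.2221]
orientation: [0.993, 0.117, 0.0, 0.0]
force: [0.7, -0.0, -0.2]
opening: 0.0259
t 11.95 riser xyz -0.0041 0.3628 0.2221 F [ 0.7 -0.  -0.2] op 0.0259
shift cm (tool) [ 0.07 52.18 15.01] turn [ 0.     -0.0003 -0.0014] w [ 0.583 -0.198]
```

View pics/s8.png

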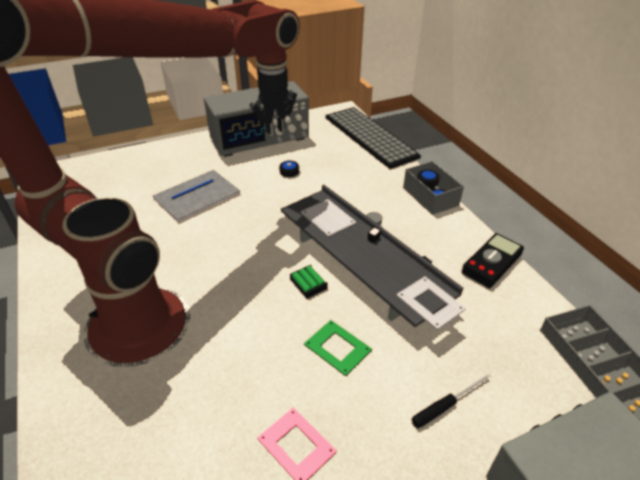

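View pics/t8.png

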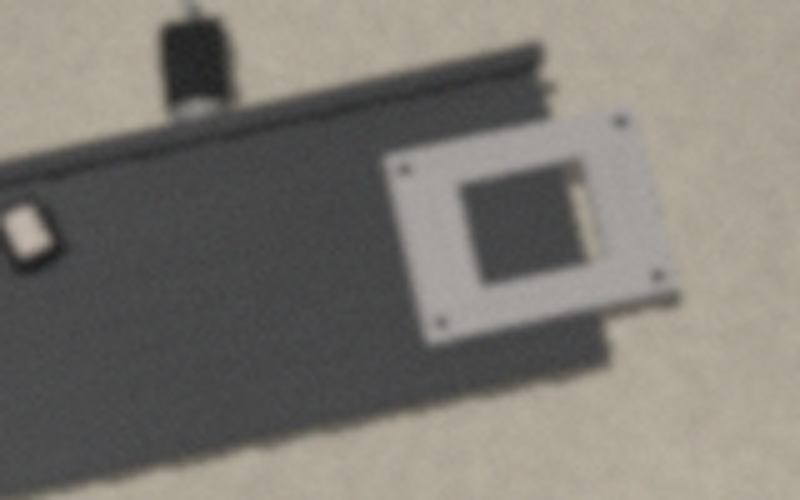

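View pics/t8full.png

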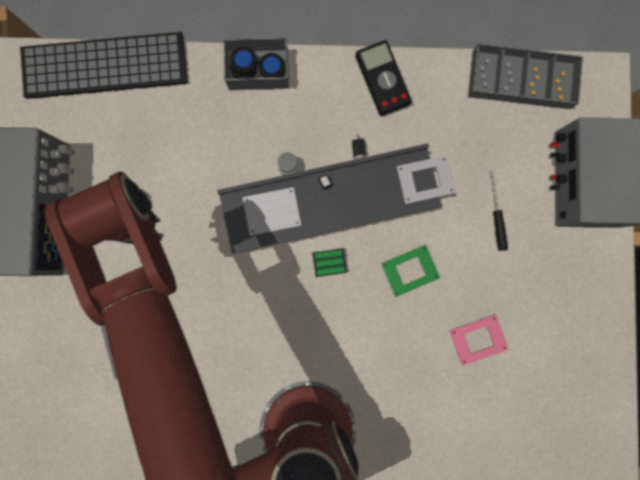

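```bash
python3 - <<'E'
from h import *
c=[]
for n,(x,y),z in [('fl',(384,155),.076),('fr',(633,104),.076),('nr',(678,290),.076),('nl',(428,346),.076),('end',(608,364),.07)]:
    w=proj('top',((x+.5)/5-.5+320,(y+.5)/5-.5+135),z)[:2];w=np.array([(w-O)@ex,(w-O)@ey]);print(n,w.round(4));c.append(w)
print(np.mean(c[:4],0), np.degrees(np.arctan2(*(c[0]-c[1]))),np.degrees(np.arctan2(*(c[3]-c[2]))))
E
```

```text
fl [ 0.042 -0.167]
fr [ 0.0406 -0.2864]
nr [-0.0492 -0.2867]
nl [-0.0497 -0.1668]
end [-0.0755 -0.2484]
[-0.00408532 -0.22671979] 0.6788928849812343 -0.24314684423160013
```

The overhang is about 37–38 mm of 120 mm (a third is 40 mm), the panel is square within 1°, and nothing else has moved. Handing in.

```bash
python3 -c "
from plant import r
print(r.finish_job(), r.observe()['t'])"
```

```text
the job is handed in; nothing more can be done
the job is handed in; nothing more can be done
```

I pushed the window panel along the riser towards its right (-y) end with the partly closed fingertips. The panel now hangs about 38 mm of its 120 mm length over that end. I then backed the arm off, lifted it clear and handed the job in shortly after t = 12 s.

- **Overhang:** the top camera gave 37–38 mm after I had backed off. The side camera gave 38–39 mm before that, with the fingers still at the panel. A full third would be 40 mm, so it is slightly short.
- **Position:** the panel looks flat in both views and is square to the riser within about 1°. Its near edge is about 26 mm inside the riser's front edge.
- **Other objects:** the plain panel, relay, battery pack and the rest look unmoved when I compare the pictures by eye.
- **Forces:** the readings I took, mostly at the end of each move, were about 1 N, plus one 5 N reading while the arm was settling in free air.

One early wrist-camera reading was about 10 pixels off because the arm was still settling. Once it had settled, the reading agreed within 1 pixel. I could not confirm the fingertip height exactly from the pictures, so I set it by the reported tool position. The panel moved by the amount expected.

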